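Clear the slats and pull the filter cassette

ROBOT

A 6-joint arm with a two-finger parallel gripper is mounted at the origin on the work surface. World frame = base frame: x ahead of the robot, y to its left, z up, the work surface at z = 0. Lengths are in m, angles in rad, forces in N, time in s.
With the tool pointing down it reaches from about 0.3 to 0.775 m from the base axis. Payload 14.6 kg.
Tool frame: the origin (TCP) lies midway between the tips of the shut fingers; the grasp point (between the pads) lies 19 mm behind it; z points along the fingers, y is the line along which they close (so a half turn about z gives the same grasp; the last joint's range is limited). The gripper opens to 94 mm and grips with 3 to 60 N. Pads are 16 mm wide; open, the fingers measure 119 mm over their backs; the gripper's body (75 mm by 177 mm) begins 78 mm behind the grasp point.
Start: joints at [1.151, 0.3, 1.521, -0, 1.321, -0.067], TCP at [0.19, 0.516, 0.205] pointing down, gripper open.
Joint ranges: [-3.03, 3.03], [-0.79, 2.21], [0.23, 2.52], [-1.04, 4.18], [0, 3.07], [-2.55, 2.55]. Speed limits (rad/s): [2.22, 2.22, 2.57, 3.14, 3.14, 3.14].

INTERFACE

Orientations are given as [roll, pitch, yaw] about the fixed x, y, z axes, in that order (R = Rz(yaw) Ry(pitch) Rx(roll)).
In Python, from station import telemetry, optics, ctrl gives the robot as it stands.
- The arm moves only by the tool carry_out, never from a script. Its argument "plan" is a list that holds one entry, the list of rows, each a list of 7 numbers: the shift along the tool's x, y, z in mm, then the turn, a rotation vector about the tool's x, y, z in rad, then the finger opening in mm, from 0 to 94. A call has 1 to 20 rows; each row shifts and turns the commanded pose from where the row before left it, along the tool's axes as they then stand; what a row does not reach is not made up. A row lasts 1/12 s, in which the tool goes at most 41.7 mm and 7.16 degrees, less where a joint would pass 70% of its speed; a pose out of reach is approached as far as the arm can. A call with a gripper value outside its range is refused whole. The fingers move at their own pace and stop on an object; "squeeze" is the grip in N (left out, the last holds). Time passes only in rows, so rows that do not move let the fingers close. It gives the time, the measured TCP pose, the force, the opening and the grip force at its end, in the units of the state.
- telemetry.get_obs(): the state, without advancing time (a new reading comes with each control period).
- optics.camera(name): name is "scene" or "top" or "wrist"; returns a dict with "pixels" (384x512x3 uint8, red, green, blue), "intrinsics" (3x3 intrinsics, pixels), "origin" and "rotation" of the camera in the world. Camera axes: x right, y down, z forward; pixel columns grow to the right and rows downward; lengths in m; the calibration is good to about 2 mm. A picture is of the moment at which its call begins. There is no depth.
- ctrl.hand_in(): hands the job in; it is judged then, once.
The state is a dict: "time_s": time; "qpos": joint angles; "joint_vel": joint speeds; "tau": joint torques, N m; "ee_pos": TCP position; "eef_rot": TCP orientation; "force": force on the tool from outside, world axes, zero at the start; "moment": the same for the moment, N m; "grip_width": finger opening in m; "grip_force": force on a finger pad.
Only numpy, scipy, OpenCV 4.12 (cv2) and the standard library are available. Lean on these libraries where they do the work, as an engineer would, in place of code of your own. Each camera call takes 0.05 s, during which the arm holds its last target. There are 200 camera calls.

TASK

Two beech drying slats lie across the guard walls of the bench dust extractor, over its filter cassette: lay both flat across the top of the started slat tower, at right angles to its top layer and centred on it, side by side with one near each end, like the tower's bottom layer, without pushing the tower about. Then pinch the cassette's two red side catches together and lift it upright out of its bay until its foot is above the guard walls. Finish holding it still there in the air, catches still pinched, and leave the pin jar, the marker and the brush alone.

Things in the scene. Friction and masses are not known exactly. Their poses are not given: they have to be found in the camera images.
- extractor: grey bench dust extractor, fixed, 190 (x) x 150 (y) mm, flat top 60 mm high with the cassette bay in its middle. Two aluminium guard walls on it, 8 mm thick (x), 110 mm long (y), centred at x = +48 and -48 mm, their upper edges 117 mm above the table. Origin at the centre of its underside, on the table; z up. The bay floor is 15 mm above the origin.
- cassette: white filter cassette, blue top, 64 (x) x 40 (y) x 90 mm, 0.2-0.4 kg, upright in the extractor's bay, axes as the extractor's; 45 mm stands above the lip. Origin at the centre of its underside (15 mm above the table when seated). Red catches at +y and -y: 60 mm over both pads released, 46 mm pressed. Their hooks lock it until both are pressed; then it slides straight up (1 mm play, free after 45 mm).
- pad_left: the ribbed red finger pad of the cassette's left (+y) catch, 28 wide (x) x 36 tall (z) x 6 mm thick. Origin at the middle of its outer face, 70 mm above the cassette's underside, and 30 mm to +y of the cassette's mid-plane while released; axes as the cassette's. It rides on the catch: 7 mm inward when pressed.
- pad_right: the ribbed red finger pad of the cassette's right (-y) catch, 28 wide (x) x 36 tall (z) x 6 mm thick. Origin at the middle of its outer face, 70 mm above the cassette's underside, and 30 mm to -y of the cassette's mid-plane while released; axes as the cassette's. It rides on the catch: 7 mm inward when pressed.
- catch_left (a joint): travel of the left (+y) catch in m: 0 = sprung out and locked, 0.007 = pressed fully in to its stop; it must be past about 0.0055 to clear the bay lip. Pressing it fully takes about 6 N; it springs out when let go. Grip firmly (20 to 30 N) so that both catches sit on their stops: the cassette is then carried by these two pads.
- catch_right (a joint): travel of the right (-y) catch in m: 0 = sprung out and locked, 0.007 = pressed fully in to its stop; it must be past about 0.0055 to clear the bay lip. Pressing it fully takes about 6 N; it springs out when let go. Grip firmly (20 to 30 N) so that both catches sit on their stops: the cassette is then carried by these two pads.
- slat_a: loose identical beech slat, 150 x 24 x 14 mm, origin at the centre of its underside, x along its length. It starts lying flat across the two guard walls, its underside 117 mm above the table, about 12 mm above the cassette's top, over the +y catch; about 0.04 kg.
- slat_b: loose identical beech slat, 150 x 24 x 14 mm, origin at the centre of its underside, x along its length. It starts like slat_a but over the -y catch, about 60 mm from it centre to centre.
- drying_board: grey board, fixed to the table, 170 x 170 x 8 mm, carrying the tower. Origin at the centre of its underside, on the table. The tower's bottom layer lies along its x, the top layer along its y.
- low_a: bottom layer of the tower: loose identical beech slat, 150 x 24 x 14 mm, origin at the centre of its underside, x along its length. Lies along the board's x, near y = +45 mm.
- low_b: bottom layer of the tower: loose identical beech slat, 150 x 24 x 14 mm, origin at the centre of its underside, x along its length. Lies along the board's x, near y = -45 mm.
- top_a: top layer of the started tower: loose identical beech slat, 150 x 24 x 14 mm, origin at the centre of its underside, x along its length. Lies along the board's y, near x = +45 mm; its upper face is 36 mm above the table.
- top_b: top layer of the started tower: loose identical beech slat, 150 x 24 x 14 mm, origin at the centre of its underside, x along its length. Lies along the board's y, near x = -45 mm; its upper face is 36 mm above the table.
- pin_jar: bystander: closed jar of 48 mm diameter, 55 mm tall, origin at the centre of its underside
- marker: bystander: white marker with a red cap, 130 x 13 x 13 mm, lying; origin at the centre of its underside, x along it
- pelt_brush: bystander: dark wooden brush, 150 x 30 x 25 mm, lying on its bristle block; origin at the centre of its underside, x along it
Mind the look-alikes: they are no part of the job. Several things have the shape of the extractor; the one meant has the colours described above.

How it is judged:
On the way, in this order (a step that is already met when the one before it is completed fails the run):
1. both slats lie let go across the tower's top layer, the cassette still in its bay (((x of slat_a in the frame of drying_board between -0.022 and 0.022 m and y of slat_a in the frame of drying_board between 0.02 and 0.07 m and z of slat_a in the frame of drying_board between 0.031 and 0.041 m and angle between the x axis of each of slat_a, slat_b and the x axis of drying_board, either way round below 0.2 rad and angle between each of slat_a, slat_b's own z axis and vertical below 0.12 rad and contact force between each of slat_a, slat_b and the fingers below 0.1 N and x of slat_b in the frame of drying_board between -0.022 and 0.022 m and y of slat_b in the frame of drying_board between -0.07 and -0.02 m and z of slat_b in the frame of drying_board between 0.031 and 0.041 m) or (x of slat_b in the frame of drying_board between -0.022 and 0.022 m and y of slat_b in the frame of drying_board between 0.02 and 0.07 m and z of slat_b in the frame of drying_board between 0.031 and 0.041 m and angle between the x axis of each of slat_b, slat_a and the x axis of drying_board, either way round below 0.2 rad and angle between each of slat_b, slat_a's own z axis and vertical below 0.12 rad and contact force between each of slat_b, slat_a and the fingers below 0.1 N and x of slat_a in the frame of drying_board between -0.022 and 0.022 m and y of slat_a in the frame of drying_board between -0.07 and -0.02 m and z of slat_a in the frame of drying_board between 0.031 and 0.041 m)) and z of cassette in the frame of extractor below 0.025 m), for 0.2 s.
2. both catches are pinched by the fingers while the cassette is still in its bay (value of joint each of catch_left, catch_right above 0.005 m and contact force between each of pad_left, pad_right and the fingers above 2 N and z of cassette in the frame of extractor below 0.025 m), for 0.1 s.
At the end, for the whole second after the job is handed in: Both slats let go, flat on the tower's top layer, along board x (0.2 rad), within 22 mm of centre in x, one 20-70 mm to each side in y; tower slats moved under 20 mm; cassette still, upright (0.3 rad), foot over 115 mm up, catches past 5 mm, over 2 N on each pad, touching nothing else (((x of slat_a in the frame of drying_board between -0.022 and 0.022 m and y of slat_a in the frame of drying_board between 0.02 and 0.07 m and z of slat_a in the frame of drying_board between 0.031 and 0.041 m and angle between the x axis of each of slat_a, slat_b and the x axis of drying_board, either way round below 0.2 rad and angle between each of slat_a, slat_b's own z axis and vertical below 0.12 rad and contact force between each of slat_a, slat_b and the fingers below 0.1 N and x of slat_b in the frame of drying_board between -0.022 and 0.022 m and y of slat_b in the frame of drying_board between -0.07 and -0.02 m and z of slat_b in the frame of drying_board between 0.031 and 0.041 m) or (x of slat_b in the frame of drying_board between -0.022 and 0.022 m and y of slat_b in the frame of drying_board between 0.02 and 0.07 m and z of slat_b in the frame of drying_board between 0.031 and 0.041 m and angle between the x axis of each of slat_b, slat_a and the x axis of drying_board, either way round below 0.2 rad and angle between each of slat_b, slat_a's own z axis and vertical below 0.12 rad and contact force between each of slat_b, slat_a and the fingers below 0.1 N and x of slat_a in the frame of drying_board between -0.022 and 0.022 m and y of slat_a in the frame of drying_board between -0.07 and -0.02 m and z of slat_a in the frame of drying_board between 0.031 and 0.041 m)) and distance of each of low_a, low_b, top_a, top_b from where it was at the start of the episode below 0.02 m and value of joint each of catch_left, catch_right above 0.005 m and contact force between each of pad_left, pad_right and the fingers above 2 N and contact force between cassette and extractor below 0.05 N and contact force between cassette and drying_board below 0.05 N and contact force between cassette and slat_a below 0.05 N and contact force between cassette and slat_b below 0.05 N and contact force between cassette and pin_jar below 0.05 N and contact force between cassette and marker below 0.05 N and contact force between cassette and pelt_brush below 0.05 N and contact force between cassette and low_a below 0.05 N and contact force between cassette and low_b below 0.05 N and contact force between cassette and top_a below 0.05 N and contact force between cassette and top_b below 0.05 N and z of cassette in the frame of extractor above 0.115 m and angle between cassette's own z axis and vertical below 0.3 rad and linear speed of cassette below 0.03 m/s); the arm keeps its last pose, push and grip.
It fails at once if a bystander is moved by over 30 mm (distance of any of pin_jar, marker, pelt_brush from where it was at the start of the episode above 0.03 m).
It fails at once if the started tower is pushed by over 30 mm (distance of any of low_a, low_b, top_a, top_b from where it was at the start of the episode above 0.03 m).
It also fails if it takes over 72 s, if anything falls off the work surface, if the arm or the gripper's body presses on something with over 40 N, if the wrist force passes 120 N, or if a joint passes its speed limit or range.

## Working session

There is one attempt and no reset: what is moved stays moved. The work goes in short steps, Python scripts to look and compute and a tool call to move; the robot and the scene stay as the last step left them, time stands still between calls to the robot, and variables do not carry over. Pictures are saved under pics/ and viewed, at most 10 in all, crops included, and the job is handed in when it is done.

Besides the shell and the picture viewer there is one more tool, called after ">>>" in YAML: its name, and indented under it one key for each argument. carry_out: Moves the arm, as the interface text tells. Its arguments: {"type":"object","properties":{"plan":{"type":"array","items":{"type":"array","items":{"type":"array","items":{"type":"number"}}}},"squeeze":{"type":"number"}},"required":["plan"]}

```bash
mkdir -p pics; cat > h.py <<'E'
import numpy as np,cv2
from station import telemetry,optics,ctrl
def shot(n,f=None):
    c=optics.camera(n)
    if f: cv2.imwrite('pics/'+f,cv2.cvtColor(c['pixels'],cv2.COLOR_RGB2BGR))
    return c
def ray(c,uv,z):
    K=np.array(c['intrinsics']);R=np.array(c['rotation']);o=np.array(c['origin'])
    d=R@np.linalg.inv(K)@np.array([uv[0],uv[1],1.]);return o+d*(z-o[2])/d[2]
def proj(c,p):
    q=np.array(c['intrinsics'])@(np.array(c['rotation']).T@(np.array(p)-np.array(c['origin'])));return q[:2]/q[2]
E
python3 - <<'E'
from h import *
a=shot('top');b=shot('scene')
for n,c in(('top',a),('scene',b)):
    cv2.imwrite(f'pics/{n}0.png',cv2.cvtColor(c['pixels'],cv2.COLOR_RGB2BGR));print(n,np.round(c['origin'],3),np.round(c['rotation'],3).tolist(),np.round(c['intrinsics'],1).tolist())
print(telemetry.get_obs())
E
```

```text
top [ 0.455 -0.158  1.207] [-3.073, 0.018, -1.556] [[384.4, 0.0, 265.3], [0.0, 384.4, 192.9], [0.0, 0.0, 1.0]]
scene [1.056 0.031 0.864] [-2.506, 0.015, 1.841] [[377.1, 0.0, 255.7], [0.0, 377.1, 196.0], [0.0, 0.0, 1.0]]
{'time_s': 0.1, 'qpos': array([ 1.15141326e+00,  3.00429099e-01,  1.52149684e+00, -3.84588486e-05,
        1.32069524e+00, -6.66075683e-02]), 'joint_vel': array([-7.62124262e-04, -2.63348374e-03, -1.71471848e-03, -5.65320983e-05,
       -3.01432867e-04, -2.85616229e-03]), 'tau': array([ 1.18039265e-03, -5.32644689e+01, -3.53288949e+01,  7.10073486e-02,
        2.34126515e-02,  6.34156237e-06]), 'ee_pos': array([0.18995077, 0.51591633, 0.204945  ]), 'eef_rot': array([-3.14056394e+00, -3.12864843e-05,  2.78882667e+00]), 'force': array([ 0.56770423, -0.67847276,  0.22767585]), 'moment': array([-0.01001153, -0.01865962, -0.02875278]), 'grip_force': 0.0, 'grip_width': 0.09402831693576026}
```

View pics/top0.png

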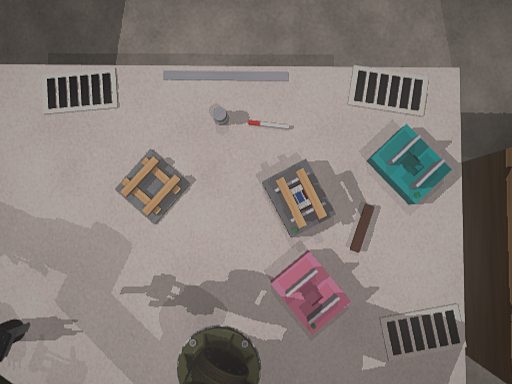

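View pics/scene0.png

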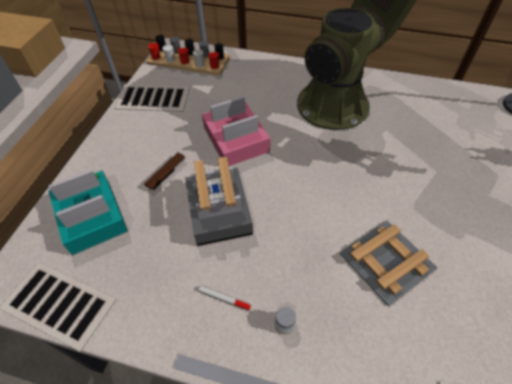

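The top view shows the candidates: a grey extractor at (298,197) with slats and a white/blue cassette, a teal one at (408,163) and a pink one at (310,292). The tower is at (152,186), the brush at (362,228), the jar at (220,115) and the marker at (270,125). The description points to the grey one. The scene view shows it at (218,195) and the tower at (388,262). Next I'll check it in a close crop and measure.

```bash
cat >> h.py <<'E'
from scipy.spatial.transform import Rotation as Ro
_shot=shot
def shot(n,f=None):
    c=_shot(n,f);r=np.array(c['rotation']);c['rotation']=r if r.shape==(3,3) else Ro.from_euler('xyz',r).as_matrix();return c
def wood(c):
    h=cv2.cvtColor(c['pixels'],cv2.COLOR_RGB2HSV);return cv2.inRange(h,(10,90,120),(22,255,255))
E
python3 - <<'E'
from h import *
a=shot('top');m=wood(a)
p=cv2.cvtColor(a['pixels'],cv2.COLOR_RGB2BGR)
f=lambda x0,y0:cv2.resize(p[y0:y0+90,x0:x0+90],(396,396),interpolation=cv2.INTER_CUBIC)
g=lambda x0,y0:cv2.cvtColor(cv2.resize(m[y0:y0+90,x0:x0+90],(198,198)),cv2.COLOR_GRAY2BGR)
cv2.imwrite('pics/c1.png',np.vstack([np.hstack([f(108,142),f(253,152)]),np.hstack([g(108,142),g(253,152),np.zeros((198,396,3),np.uint8)])]))
cs,_=cv2.findContours(m,cv2.RETR_EXTERNAL,cv2.CHAIN_APPROX_NONE)
for k in cs:
    if cv2.contourArea(k)<60: continue
    u=cv2.minAreaRect(k);z=.131 if u[0][0]>230 else .036
    B=np.array([ray(a,q,z)[:2] for q in cv2.boxPoints(u)]);e=B[1]-B[0],B[2]-B[1]
    l=max(e,key=np.linalg.norm);print(np.round(u[0],1),'c',B.mean(0).round(4),'LxW',[round(float(np.linalg.norm(v)),4) for v in e],'yaw',round(float(np.arctan2(l[1],l[0])),3))
R=a['pixels'].astype(int)
hsv=cv2.cvtColor(a['pixels'],cv2.COLOR_RGB2HSV)
print(a['rotation'].round(3).tolist(), proj(a,[0,0,0]))
b=shot('scene');print(proj(b,[0,0,0]))
E
```

```text
[290.9 202.3] c [ 0.5036 -0.2086] LxW [0.0239, 0.1488] yaw -2.668
[310.9 193.3] c [ 0.5296 -0.2643] LxW [0.0239, 0.1488] yaw -2.672
[153.6 188.3] c [0.5451 0.2084] LxW [0.148, 0.0831] yaw -0.712
[137.5 174.5] c [0.5869 0.2598] LxW [0.1474, 0.0401] yaw -0.76
[[0.015, -0.998, 0.068], [-1.0, -0.013, 0.019], [-0.018, -0.069, -0.997]] [218.83854078 367.65918172]
[332.60108862 104.4951121 ]
```

View pics/c1.png

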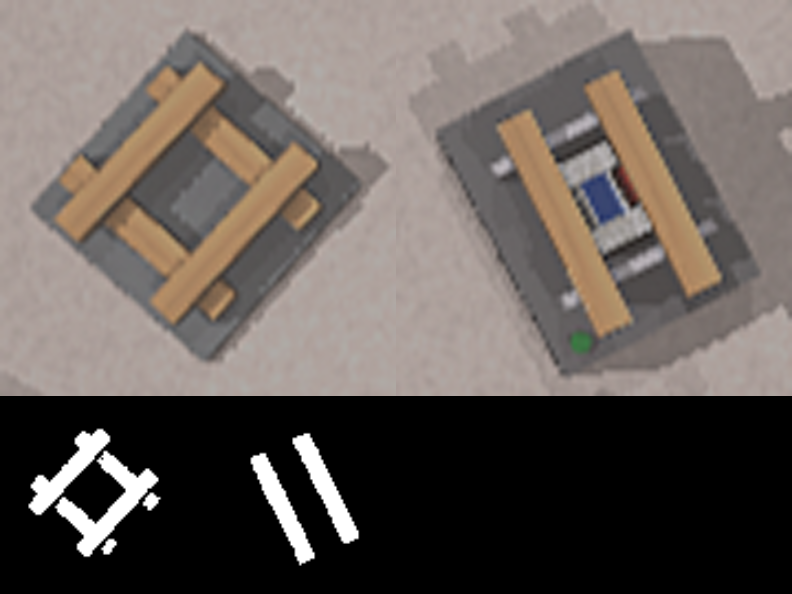

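The crop confirms the grey unit: white cassette with a blue top, red catch visible, and two slats measuring 149x24 mm about 61 mm apart, which matches the given sizes. On the tower, the top layer runs from lower left to upper right. I'm going to slat A at (0.504,-0.209) with tool yaw 0.473.

>>> carry_out:
  plan:
    - [[-27.2, -28.6, -2.5, 0, 0, 0, 60], [-27.2, -28.6, -2.5, 0, 0, 0, 60], [-27.2, -28.6, -2.5, 0, 0, 0, 60], [-27.2, -28.6, -2.5, 0, 0, 0, 60], [-27.2, -28.6, -2.5, 0, 0, 0, 60], [-27.2, -28.6, -2.5, 0, 0, 0, 60], [-27.2, -28.6, -2.5, 0, 0, 0, 60], [-27.2, -28.6, -2.5, 0, 0, 0, 60], [-27.2, -28.6, -2.5, 0, 0, 0, 60], [-27.2, -28.6, -2.5, 0, 0, 0, 60], [-27.2, -28.6, -2.5, 0, 0, 0, 60], [-27.2, -28.6, -2.5, 0, 0, 0, 60], [-27.2, -28.6, -2.5, 0, 0, 0, 60], [-27.2, -28.6, -2.5, 0, 0, 0, 60], [-27.2, -28.6, -2.5, 0, 0, 0, 60], [-27.2, -28.6, -2.5, 0, 0, 0, 60], [-27.2, -28.6, -2.5, 0, 0, 0, 60], [-27.2, -28.6, -2.5, 0, 0, 0, 60], [-27.2, -28.6, -2.5, 0, 0, 0, 60], [-27.2, -28.6, -2.5, 0, 0, 0, 60]]
  squeeze: 15

```text
time_s: 1.87
ee_pos: [0.5032, -0.2107, 0.2554]
eef_rot: [3.142, -0.0, 2.788]
force: [1.1, 0.1, 0.8]
grip_width: 0.0599
grip_force: 0.0
```

>>> carry_out:
  plan:
    - [[0, 0, 0, 0, 0, 0.122, 60], [0, 0, 0, 0, 0, 0.122, 60], [0, 0, 0, 0, 0, 0.122, 60], [0, 0, 0, 0, 0, 0.122, 60], [0, 0, 0, 0, 0, 0.122, 60], [0, 0, 0, 0, 0, 0.122, 60], [0, 0, 0, 0, 0, 0.122, 60], [0, 0, 0, 0, 0, 0.122, 60], [0, 0, 0, 0, 0, 0.122, 60], [0, 0, 0, 0, 0, 0.122, 60], [0, 0, 0, 0, 0, 0.122, 60], [0, 0, 0, 0, 0, 0.122, 60], [0, 0, 0, 0, 0, 0.122, 60], [0, 0, 0, 0, 0, 0.122, 60], [0, 0, 0, 0, 0, 0.122, 60], [0, 0, 0, 0, 0, 0.122, 60], [0, 0, 0, 0, 0, 0.122, 60], [0, 0, 0, 0, 0, 0.122, 60], [0, 0, 0, 0, 0, 0.122, 60], [0, 0, 0, 0, 0, 0, 60]]

```text
time_s: 3.53
ee_pos: [0.5029, -0.2086, 0.2553]
eef_rot: [-3.141, 0.0, 0.465]
force: [-1.1, -0.5, -0.4]
grip_width: 0.0602
grip_force: 0.0
```

```bash
cat >> h.py <<'E'
def to(p,yaw):
    o=telemetry.get_obs();R=Ro.from_euler('xyz',o['eef_rot'])
    d=R.inv().apply(np.array(p)-o['ee_pos'])*1e3;rv=(R.inv()*Ro.from_euler('xyz',[np.pi,0,yaw])).as_rotvec()
    print('t',round(o['time_s'],2),'tcp',o['ee_pos'].round(4),'rot',o['eef_rot'].round(3),'d mm',d.round(1),'rv',rv.round(3),'w',round(o['grip_width'],4),'q1,6',o['qpos'][[0,5]].round(2),'F',o['force'].round(1),o['grip_force'])
E
python3 - <<'E'
from h import *
to([.5036,-.2086,.111],.473)
a=shot('top');b=shot('scene')
o=np.array([108,142])
def S(P,a=a):
    W=np.array([ray(a,np.array(p)/4.4+o-.4,.036)[:2] for p in P])
    l=(W[2]+W[3]-W[0]-W[1])/2;print('c',W.mean(0).round(4),'L',np.linalg.norm(l).round(4),'W',np.linalg.norm(W[1]-W[0]).round(4),'yaw',np.arctan2(l[1],l[0]).round(3));return W.mean(0)
c=(S([(55,220),(80,240),(200,62),(222,82)])+S([(152,305),(178,325),(297,145),(318,162)]))/2
print('tower',c)
# cross-check slats and tower in scene view: wood contours
m=wood(b);cs,_=cv2.findContours(m,cv2.RETR_EXTERNAL,cv2.CHAIN_APPROX_NONE)
for k in cs:
    if cv2.contourArea(k)>80:
        M=cv2.moments(k);print('scene',round(M['m10']/M['m00'],1),round(M['m01']/M['m00'],1),M['m00'])
for p in ([.5036,-.2086,.131],[.5296,-.2643,.131],[*c,.036]): print('proj',proj(b,p).round(1))
E
```

```text
t 3.53 tcp [ 0.5029 -0.2086  0.2553] rot [-3.141  0.     0.465] d mm [  0.7   0.4 144.3] rv [-0.     0.    -0.008] w 0.0602 q1,6 [-0.46  0.65] F [-1.1 -0.5 -0.4] 0.0
c [0.5826 0.2542] L 0.1485 W 0.0228 yaw -0.711
c [0.5251 0.184 ] L 0.1492 W 0.0231 yaw -0.7
tower [0.5538306  0.21911485]
scene 389.9 257.8 2266.5
scene 201.6 185.4 383.5
scene 226.2 180.8 388.5
scene 25.3 138.5 422.5
scene 80.8 84.8 796.5
scene 171.6 61.2 185.0
scene 19.5 28.7 1232.0
proj [226.9 178.2]
proj [202.4 181.6]
proj [390.2 253. ]
```

Both views agree on the slats and the tower: centre (0.554,0.219), board x yaw 0.865, top slats 90.7 mm apart as expected. I'm going down on slat A now.

>>> carry_out:
  plan:
    - [[0.7, 0.4, 30, 0, 0, -0.008, 50], [0, 0, 30, 0, 0, 0, 50], [0, 0, 30, 0, 0, 0, 50], [0, 0, 24, 0, 0, 0, 50], [0, 0, 15, 0, 0, 0, 50], [0, 0, 10, 0, 0, 0, 50], [0, 0, 5.3, 0, 0, 0, 50], [0, 0, 0, 0, 0, 0, 50], [0, 0, 0, 0, 0, 0, 50], [0, 0, 0, 0, 0, 0, 15], [0, 0, 0, 0, 0, 0, 15], [0, 0, 0, 0, 0, 0, 15], [0, 0, 0, 0, 0, 0, 15], [0, 0, 0, 0, 0, 0, 15], [0, 0, 0, 0, 0, 0, 15]]
  squeeze: 15

```text
time_s: 4.88
ee_pos: [0.5038, -0.2087, 0.1115]
eef_rot: [3.141, -0.0, 0.479]
force: [-0.8, 0.3, 3.3]
grip_width: 0.0236
grip_force: 15.0
```

```bash
python3 - <<'E'
from h import *
to([.5036,-.2086,.230],.473)
c=np.array([.5538,.2191]);y=np.array([np.cos(-.706),np.sin(-.706)])
for s in(1,-1):
    print(c+s*.045*y); to([*(c+s*.045*y),.111],.865)
E
```

```text
t 4.88 tcp [ 0.5038 -0.2087  0.1115] rot [ 3.141 -0.     0.479] d mm [-1.000e-01 -2.000e-01 -1.185e+02] rv [ 0.    -0.     0.006] w 0.0236 q1,6 [-0.46  0.63] F [-0.8  0.3  3.3] 14.971573501825333
[0.58804334 0.18990422]
t 4.88 tcp [ 0.5038 -0.2087  0.1115] rot [ 3.141 -0.     0.479] d mm [ 258.4 -315.     0.4] rv [ 0.001 -0.    -0.386] w 0.0236 q1,6 [-0.46  0.63] F [-0.8  0.3  3.3] 14.971573501825333
[0.51955666 0.24829578]
t 4.88 tcp [ 0.5038 -0.2087  0.1115] rot [ 3.141 -0.     0.479] d mm [ 224.5 -398.4    0.4] rv [ 0.001 -0.    -0.386] w 0.0236 q1,6 [-0.46  0.63] F [-0.8  0.3  3.3] 14.971573501825333
```

>>> carry_out:
  plan:
    - [[0, 0, -10, 0, 0, 0, 15], [0, 0, -20, 0, 0, 0, 15], [0, 0, -25, 0, 0, 0, 15], [0, 0, -25, 0, 0, 0, 15], [19, -23, 0, 0, 0, 0, 15], [21.5, -26.2, 0, 0, 0, 0, 15], [21.5, -26.2, 0, 0, 0, 0, 15], [21.5, -26.2, 0, 0, 0, 0, 15], [21.5, -26.2, 0, 0, 0, 0, 15], [21.5, -26.2, 0, 0, 0, 0, 15], [21.5, -26.2, 0, 0, 0, 0, 15], [21.5, -26.2, 0, 0, 0, 0, 15], [21.5, -26.2, 0, 0, 0, 0, 15], [21.5, -26.2, 0, 0, 0, 0, 15], [21.5, -26.2, 0, 0, 0, 0, 15], [15, -18, 0, 0, 0, -0.096, 15], [0, 0, 0, 0, 0, -0.096, 15], [0, 0, 0, 0, 0, -0.096, 15], [0, 0, 0, 0, 0, -0.096, 15], [0, 0, 0, 0, 0, 0, 15]]

```text
time_s: 6.55
ee_pos: [0.585, 0.1752, 0.1917]
eef_rot: [3.142, -0.0, 0.868]
force: [0.0, 0.4, 0.0]
grip_width: 0.0241
grip_force: 15.0
```

```bash
python3 - <<'E'
from h import *
to([.588,.190,.031],.865)
E
```

```text
t 6.55 tcp [0.585  0.1752 0.1917] rot [ 3.142 -0.     0.868] d mm [ 13.2  -7.3 160.7] rv [ 0.    -0.     0.003] w 0.0241 q1,6 [0.23 0.93] F [0.  0.4 0. ] 14.967930167913437
```

>>> carry_out:
  plan:
    - [[6.6, -3.7, 30, 0, 0, 0, 15], [6.6, -3.6, 35, 0, 0, 0, 15], [0, 0, 35, 0, 0, 0, 15], [0, 0, 25, 0, 0, 0, 15], [0, 0, 15, 0, 0, 0, 15], [0, 0, 8, 0, 0, 0, 15], [0, 0, 5, 0, 0, 0, 15], [0, 0, 4, 0, 0, 0, 15], [0, 0, 2.2, 0, 0, 0, 15], [0, 0, 1, 0, 0, 0, 15], [0, 0, 0, 0, 0, 0, 15]]

```text
time_s: 7.47
ee_pos: [0.5884, 0.1898, 0.0316]
eef_rot: [3.141, -0.001, 0.862]
force: [-0.7, 0.5, 1.1]
grip_width: 0.0237
grip_force: 15.0
```

```bash
python3 - <<'E'
from h import *
to([.588,.190,.031],.865)
E
```

```text
t 7.47 tcp [0.5884 0.1898 0.0316] rot [ 3.141e+00 -1.000e-03  8.620e-01] d mm [-0.1 -0.4  0.6] rv [ 0.001 -0.001 -0.003] w 0.0237 q1,6 [0.25 0.96] F [-0.7  0.5  1.1] 14.969074577093124
```

>>> carry_out:
  plan:
    - [[0, 0, 1, 0, 0, 0, 15], [0, 0, 0, 0, 0, 0, 15], [0, 0, 0, 0, 0, 0, 45], [0, 0, 0, 0, 0, 0, 45], [0, 0, 0, 0, 0, 0, 45], [0, 0, -10, 0, 0, 0, 45], [0, 0, -25, 0, 0, 0, 50], [0, 0, -35, 0, 0, 0, 50], [0, 0, -35, 0, 0, 0, 50], [0, 0, -35, 0, 0, 0, 50], [0, 0, -30, 0, 0, 0, 50], [0, 0, 0, 0, 0, 0, 50]]

```text
time_s: 8.47
ee_pos: [0.59, 0.1903, 0.2078]
eef_rot: [3.136, -0.008, 0.863]
force: [-0.1, 0.8, 0.3]
grip_width: 0.0495
grip_force: 0.0
```

```bash
python3 - <<'E'
from h import *
to([.5296,-.2643,.111],.473)
E
```

```text
t 8.47 tcp [0.59   0.1903 0.2078] rot [ 3.136 -0.008  0.863] d mm [-385.4  249.2   95. ] rv [ 0.004 -0.009  0.39 ] w 0.0495 q1,6 [0.25 0.96] F [-0.1  0.8  0.3] 0.0
```

>>> carry_out:
  plan:
    - [[-15, 10, 0, 0, 0, 0, 50], [-27, 17.4, 0, 0, 0, 0, 50], [-27, 17.4, 0, 0, 0, 0, 50], [-27, 17.4, 0, 0, 0, 0, 50], [-27, 17.4, 0, 0, 0, 0, 50], [-27, 17.4, 0, 0, 0, 0, 50], [-27, 17.4, 0, 0, 0, 0, 50], [-27, 17.4, 0, 0, 0, 0, 50], [-27, 17.4, 0, 0, 0, 0, 50], [-27, 17.4, 0, 0, 0, 0, 50], [-27, 17.4, 0, 0, 0, 0, 50], [-27, 17.4, 0, 0, 0, 0, 50], [-27, 17.4, 0, 0, 0, 0, 50], [-27, 17.4, 0, 0, 0, 0, 50], [-20, 13, 0, 0, 0, 0.097, 50], [0, 0, 0, 0, 0, 0.097, 50], [0, 0, 0, 0, 0, 0.097, 50], [0, 0, 0, 0, 0, 0.097, 50], [0, 0, 0, 0, 0, 0, 50], [0, 0, 0, 0, 0, 0, 50]]

```text
time_s: 10.13
ee_pos: [0.5263, -0.2655, 0.2002]
eef_rot: [3.142, -0.0, 0.478]
force: [-0.7, 0.5, 0.1]
grip_width: 0.0499
grip_force: 0.0
```

```bash
python3 - <<'E'
from h import *
to([.5296,-.2643,.111],.473)
a=shot('top');p=cv2.cvtColor(a['pixels'],cv2.COLOR_RGB2BGR)
f=lambda x0,y0:cv2.resize(p[y0:y0+90,x0:x0+90],(396,396),interpolation=cv2.INTER_CUBIC)
w=shot('wrist');w=cv2.cvtColor(w['pixels'],cv2.COLOR_RGB2BGR)
cv2.imwrite('pics/c2.png',np.hstack([f(108,142),cv2.resize(w,(400,300))[:, :].copy() if 0 else cv2.copyMakeBorder(cv2.resize(w,(400,300)),0,96,0,0,0)]))
E
```

```text
t 10.13 tcp [ 0.5263 -0.2655  0.2002] rot [ 3.142 -0.     0.478] d mm [ 3.4  0.4 89.2] rv [ 0.    -0.     0.005] w 0.0499 q1,6 [-0.53  0.56] F [-0.7  0.5  0.1] 0.0
```

View pics/c2.png

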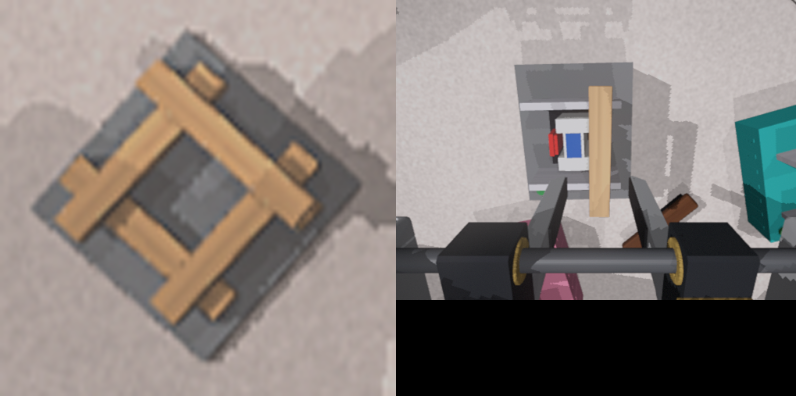

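The left crop shows slat A lying across the top layer from (160,75) to (310,210), with the tower unmoved. In the wrist view, slat B is between the fingers and the cassette's left catch is visible. I'll take slat B next.

>>> carry_out:
  plan:
    - [[3.4, 0.4, 25, 0, 0, 0.005, 50], [0, 0, 25, 0, 0, 0, 50], [0, 0, 20, 0, 0, 0, 50], [0, 0, 12, 0, 0, 0, 50], [0, 0, 7.2, 0, 0, 0, 50], [0, 0, 0, 0, 0, 0, 50], [0, 0, 0, 0, 0, 0, 50], [0, 0, 0, 0, 0, 0, 15], [0, 0, 0, 0, 0, 0, 15], [0, 0, 0, 0, 0, 0, 15], [0, 0, 0, 0, 0, 0, 15], [0, 0, 0, 0, 0, 0, 15]]

```text
time_s: 11.23
ee_pos: [0.5298, -0.2645, 0.1112]
eef_rot: [3.141, -0.0, 0.47]
force: [-0.9, 0.6, 2.5]
grip_width: 0.0238
grip_force: 15.0
```

```bash
python3 - <<'E'
from h import *
to([.5196,.2483,.191],.865)
E
```

```text
t 11.23 tcp [ 0.5298 -0.2645  0.1112] rot [ 3.141 -0.     0.47 ] d mm [ 223.1 -461.7  -80. ] rv [ 0.001 -0.    -0.395] w 0.0238 q1,6 [-0.52  0.58] F [-0.9  0.6  2.5] 15.000262409448624
```

>>> carry_out:
  plan:
    - [[0, 0, -10, 0, 0, 0, 15], [0, 0, -20, 0, 0, 0, 15], [0, 0, -25, 0, 0, 0, 15], [0, 0, -25, 0, 0, 0, 15], [10, -20, 0, 0, 0, 0, 15], [15.2, -31.5, 0, 0, 0, 0, 15], [15.2, -31.5, 0, 0, 0, 0, 15], [15.2, -31.5, 0, 0, 0, 0, 15], [15.2, -31.5, 0, 0, 0, 0, 15], [15.2, -31.5, 0, 0, 0, 0, 15], [15.2, -31.5, 0, 0, 0, 0, 15], [15.2, -31.5, 0, 0, 0, 0, 15], [15.2, -31.5, 0, 0, 0, 0, 15], [15.2, -31.5, 0, 0, 0, 0, 15], [15.2, -31.5, 0, 0, 0, 0, 15], [15.2, -31.5, 0, 0, 0, 0, 15], [15.2, -31.5, 0, 0, 0, 0, 15], [15.2, -31.5, 0, 0, 0, 0, 15], [15.2, -31.5, 0, 0, 0, 0, 15], [0, 0, 0, 0, 0, 0, 15]]

```text
time_s: 12.9
ee_pos: [0.5187, 0.2525, 0.1913]
eef_rot: [-3.141, -0.001, 0.474]
force: [-0.7, -0.8, -0.6]
grip_width: 0.024
grip_force: 15.0
```

>>> carry_out:
  plan:
    - [[0, 0, 0, 0, 0, -0.098, 15], [0, 0, 0, 0, 0, -0.099, 15], [0, 0, 0, 0, 0, -0.099, 15], [0, 0, 0, 0, 0, -0.099, 15], [0, 0, 0, 0, 0, 0, 15]]

```text
time_s: 13.32
ee_pos: [0.5196, 0.2474, 0.1914]
eef_rot: [3.141, -0.0, 0.869]
force: [0.0, -0.2, -0.2]
grip_width: 0.024
grip_force: 15.0
```

```bash
python3 - <<'E'
from h import *
to([.5196,.2483,.031],.865)
E
```

```text
t 13.32 tcp [0.5196 0.2474 0.1914] rot [ 3.141 -0.     0.869] d mm [  0.6  -0.6 160.4] rv [ 0.    -0.     0.004] w 0.024 q1,6 [0.38 1.08] F [ 0.  -0.2 -0.2] 14.99873399734497
```

>>> carry_out:
  plan:
    - [[0.6, -0.6, 30, 0, 0, 0, 15], [0, 0, 35, 0, 0, 0, 15], [0, 0, 35, 0, 0, 0, 15], [0, 0, 25, 0, 0, 0, 15], [0, 0, 15, 0, 0, 0, 15], [0, 0, 8, 0, 0, 0, 15], [0, 0, 5, 0, 0, 0, 15], [0, 0, 4, 0, 0, 0, 15], [0, 0, 2.4, 0, 0, 0, 15], [0, 0, 1, 0, 0, 0, 15], [0, 0, 1, 0, 0, 0, 15], [0, 0, 0, 0, 0, 0, 15], [0, 0, 0, 0, 0, 0, 45], [0, 0, 0, 0, 0, 0, 45], [0, 0, 0, 0, 0, 0, 45]]

```text
time_s: 14.57
ee_pos: [0.5196, 0.2485, 0.0295]
eef_rot: [3.141, -0.0, 0.865]
force: [-0.3, -0.2, 0.2]
grip_width: 0.0406
grip_force: 0.0
```

>>> carry_out:
  plan:
    - [[0, 0, -10, 0, 0, 0, 45], [0, 0, -25, 0, 0, 0, 60], [0, 0, -35, 0, 0, 0, 90], [0, 0, -35, 0, 0, 0, 90], [0, 0, -40, 0, 0, 0, 90], [0, 0, -40, 0, 0, 0, 90], [0, 0, -30, 0, 0, 0, 90], [0, 0, 0, 0, 0, 0, 90]]

```text
time_s: 15.23
ee_pos: [0.521, 0.2491, 0.2521]
eef_rot: [3.137, -0.009, 0.865]
force: [0.7, -0.2, 0.4]
grip_width: 0.088
grip_force: 0.0
```

```bash
python3 - <<'E'
from h import *
a=shot('top')
p=cv2.cvtColor(a['pixels'],cv2.COLOR_RGB2BGR)
f=lambda x0,y0:cv2.resize(p[y0:y0+90,x0:x0+90],(396,396),interpolation=cv2.INTER_CUBIC)
cv2.imwrite('pics/c3.png',np.hstack([f(108,142),f(253,152)]))
h=cv2.cvtColor(a['pixels'],cv2.COLOR_RGB2HSV)
m=np.zeros(h.shape[:2],np.uint8);m[160:235,265:330]=1
for n,lo,hi,z in(('blue',(105,120,60),(125,255,255),.105),('red',(170,120,60),(180,255,255),.103),('red0',(0,150,60),(7,255,255),.103)):
    k=cv2.inRange(h,lo,hi)*m;cs,_=cv2.findContours(k,cv2.RETR_EXTERNAL,cv2.CHAIN_APPROX_NONE)
    for q in cs:
        if len(q)<5: continue
        r=cv2.minAreaRect(q);B=np.array([ray(a,v,z)[:2] for v in cv2.boxPoints(r)]);e=B[1]-B[0],B[2]-B[1];l=max(e,key=np.linalg.norm)
        print(n,np.round(r[0],1),B.mean(0).round(4),[np.linalg.norm(v).round(4) for v in e],np.arctan2(l[1],l[0]).round(3))
to([.5166,-.2364,.25],.473)
E
```

```text
blue [299.3 196.7] [ 0.5208 -0.234 ] [np.float64(0.0139), np.float64(0.0259)] -2.614
red0 [291.7 200.6] [ 0.5096 -0.2124] [np.float64(0.0089), np.float64(0.0256)] -2.591
red0 [307.  192.5] [ 0.5334 -0.256 ] [np.float64(0.009), np.float64(0.0257)] -2.671
t 15.28 tcp [0.5203 0.2488 0.2484] rot [ 3.139 -0.006  0.865] d mm [-371.6  312.    -2.8] rv [ 0.002 -0.006  0.392] w 0.0894 q1,6 [0.38 1.09] F [-0.2  0.6 -0.6] 0.0
```

View pics/c3.png

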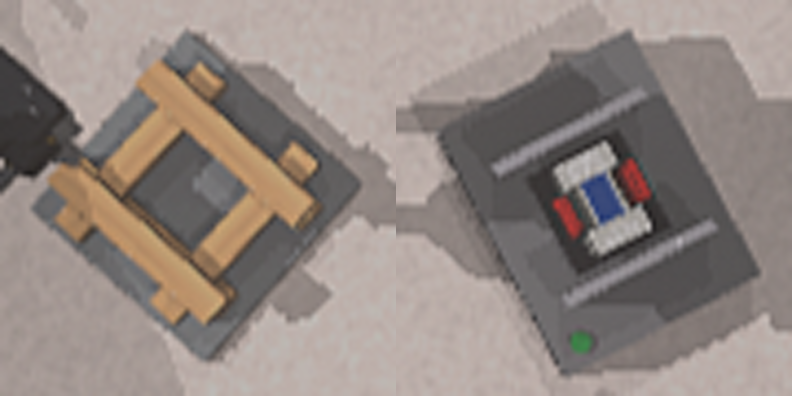

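Both slats lie on the tower, at (235,145) and (140,245) in the left crop, and the tower hasn't moved. In the right crop the cassette is clear, with red pads at (567,217) and (634,180); they measure 50 mm apart, which fits 60 mm over both minus their 6 mm thickness and shading. Its centre is about (0.521,-0.234) and its yaw about 0.485.

>>> carry_out:
  plan:
    - [[-17, 14, 0, 0, 0, 0, 90], [-25, 21.4, 0, 0, 0, 0, 90], [-25, 21.4, 0, 0, 0, 0, 90], [-25, 21.4, 0, 0, 0, 0, 90], [-25, 21.4, 0, 0, 0, 0, 90], [-25, 21.4, 0, 0, 0, 0, 90], [-25, 21.4, 0, 0, 0, 0, 90], [-25, 21.4, 0, 0, 0, 0, 90], [-25, 21.4, 0, 0, 0, 0, 90], [-25, 21.4, 0, 0, 0, 0, 90], [-25, 21.4, 0, 0, 0, 0, 90], [-25, 21.4, 0, 0, 0, 0, 90], [-25, 21.4, 0, 0, 0, 0, 90], [-25, 21.4, 0, 0, 0, 0, 90], [-25, 21.4, 0, 0, 0, 0, 90], [0, 21.4, 0, 0, 0, 0.095, 90], [0, 0, 0, 0, 0, 0.095, 90], [0, 0, 0, 0, 0, 0.095, 90], [0, 0, 0, 0, 0, 0.095, 90], [0, 0, 0, 0, 0, 0, 90]]

```text
time_s: 16.95
ee_pos: [0.536, -0.2481, 0.2432]
eef_rot: [-3.14, 0.001, 0.48]
force: [-0.2, 0.7, -0.0]
grip_width: 0.0901
grip_force: 0.0
```

```bash
python3 - <<'E'
from h import *
to([.5212,-.2341,.150],.485)
w=shot('wrist','w1.png');h=cv2.cvtColor(w['pixels'],cv2.COLOR_RGB2HSV)
T=telemetry.get_obs()
for n,lo,hi,z in(('blue',(105,120,60),(125,255,255),.105),('red0',(0,150,60),(7,255,255),.103)):
    k=cv2.inRange(h,lo,hi);cs,_=cv2.findContours(k,cv2.RETR_EXTERNAL,cv2.CHAIN_APPROX_NONE)
    for q in cs:
        if cv2.contourArea(q)<40: continue
        r=cv2.minAreaRect(q);B=np.array([ray(w,v,z)[:2] for v in cv2.boxPoints(r)]);e=B[1]-B[0],B[2]-B[1];l=max(e,key=np.linalg.norm)
        print(n,np.round(r[0],1),B.mean(0).round(4),[np.linalg.norm(v).round(4) for v in e],np.arctan2(l[1],l[0]).round(3))
E
```

```text
t 16.95 tcp [ 0.536  -0.2481  0.2432] rot [-3.14e+00  1.00e-03  4.80e-01] d mm [ -6.5 -19.1  93.3] rv [-0.002  0.001 -0.005] w 0.0901 q1,6 [-0.5  0.6] F [-0.2  0.7 -0. ] 0.0
blue [241.5 189.5] [ 0.5216 -0.2356] [np.float64(0.016), np.float64(0.0281)] -2.67
red0 [264.5 188. ] [ 0.5341 -0.2572] [np.float64(0.0293), np.float64(0.0097)] 0.482
red0 [219.5 186. ] [ 0.5134 -0.2129] [np.float64(0.0096), np.float64(0.0338)] -2.693
```

View pics/w1.png

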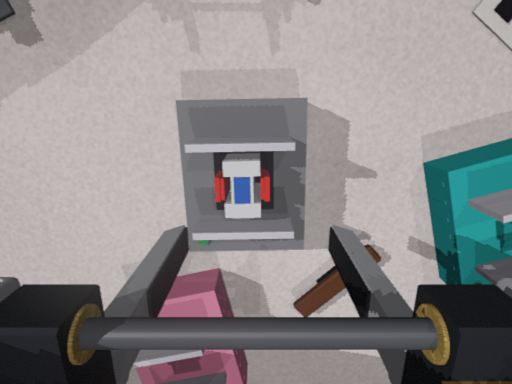

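The wrist view shows the cassette at (242,188) with its pads at (220,186) and (264,188). That agrees with the top view to within 2 mm, so I use (0.5214,-0.2347) and yaw 0.475. I'll move over it, go down and pinch.

>>> carry_out:
  plan:
    - [[-6.6, -18.5, 0, 0, 0, 0.005, 90], [0, 0, 25, 0, 0, 0, 90], [0, 0, 25, 0, 0, 0, 90], [0, 0, 25, 0, 0, 0, 90], [0, 0, 0, 0, 0, 0, 90], [0, 0, 0, 0, 0, 0, 90]]
  squeeze: 25

```text
time_s: 17.5
ee_pos: [0.5215, -0.2346, 0.1689]
eef_rot: [-3.14, 0.001, 0.482]
force: [0.3, -0.6, 0.2]
grip_width: 0.0901
grip_force: 0.0
```

```bash
python3 - <<'E'
from h import *
to([.5214,-.2347,.069],.475)
E
```

```text
t 17.5 tcp [ 0.5215 -0.2346  0.1689] rot [-3.14e+00  1.00e-03  4.82e-01] d mm [ 0.   0.2 99.9] rv [-0.002  0.001  0.007] w 0.0901 q1,6 [-0.49  0.6 ] F [ 0.3 -0.6  0.2] 0.0
```

>>> carry_out:
  plan:
    - [[0, 0.2, 20, -0.002, 0.001, 0.007, 90], [0, 0, 25, 0, 0, 0, 90], [0, 0, 20, 0, 0, 0, 90], [0, 0, 15, 0, 0, 0, 90], [0, 0, 10, 0, 0, 0, 90], [0, 0, 6, 0, 0, 0, 90], [0, 0, 3.9, 0, 0, 0, 90], [0, 0, 0, 0, 0, 0, 90], [0, 0, 0, 0, 0, 0, 75], [0, 0, 0, 0, 0, 0, 65], [0, 0, 0, 0, 0, 0, 55], [0, 0, 0, 0, 0, 0, 40], [0, 0, 0, 0, 0, 0, 40], [0, 0, 0, 0, 0, 0, 40], [0, 0, 0, 0, 0, 0, 40], [0, 0, 0, 0, 0, 0, 40], [0, 0, 0, 0, 0, 0, 40]]
  squeeze: 25

```text
time_s: 18.92
ee_pos: [0.5223, -0.2352, 0.07]
eef_rot: [3.139, -0.001, 0.473]
force: [-1.7, 1.7, 6.7]
grip_width: 0.0446
grip_force: 24.9
```

```bash
python3 - <<'E'
from h import *
to([.5214,-.2347,.069],.475)
print(telemetry.get_obs()['moment'])
E
```

```text
t 18.92 tcp [ 0.5223 -0.2352  0.07  ] rot [ 3.139e+00 -1.000e-03  4.730e-01] d mm [-0.5 -0.8  1. ] rv [ 0.002 -0.001 -0.002] w 0.0446 q1,6 [-0.49  0.61] F [-1.7  1.7  6.7] 24.901953041553497
[0.24520769 0.57803286 0.12826417]
```

The opening is 44.6 mm at 25 N, so both catches are on their stops. I'll lift straight up.

>>> carry_out:
  plan:
    - [[0, 0, -3, 0, 0, 0, 40], [0, 0, -5, 0, 0, 0, 40], [0, 0, -6, 0, 0, 0, 40], [0, 0, -6, 0, 0, 0, 40], [0, 0, -6, 0, 0, 0, 40], [0, 0, -6, 0, 0, 0, 40], [0, 0, -6, 0, 0, 0, 40], [0, 0, -6, 0, 0, 0, 40]]
  squeeze: 28

```text
time_s: 19.58
ee_pos: [0.522, -0.2351, 0.1142]
eef_rot: [3.139, -0.001, 0.473]
force: [0.4, -0.6, -3.3]
grip_width: 0.0443
grip_force: 27.8
```

```bash
python3 - <<'E'
from h import *
to([.5214,-.2347,.069],.475)
print(telemetry.get_obs()['moment'])
E
```

```text
t 19.58 tcp [ 0.522  -0.2351  0.1142] rot [ 3.139e+00 -1.000e-03  4.730e-01] d mm [-0.4 -0.8 45.1] rv [ 0.002 -0.001 -0.002] w 0.0443 q1,6 [-0.49  0.61] F [ 0.4 -0.6 -3.3] 27.833518981933594
[ 0.00131087  0.14119375 -0.01338867]
```

The wrist carries about 3.3 N, which is the cassette's weight, so it is sliding out. I'll carry on up.

>>> carry_out:
  plan:
    - [[0, 0, -8, 0, 0, 0, 40], [0, 0, -10, 0, 0, 0, 40], [0, 0, -12, 0, 0, 0, 40], [0, 0, -12, 0, 0, 0, 40], [0, 0, -12, 0, 0, 0, 40], [0, 0, -12, 0, 0, 0, 40], [0, 0, -8, 0, 0, 0, 40], [0, 0, -4, 0, 0, 0, 40], [0, 0, 0, 0, 0, 0, 40], [0, 0, 0, 0, 0, 0, 40], [0, 0, 0, 0, 0, 0, 40], [0, 0, 0, 0, 0, 0, 40]]

```text
time_s: 20.58
ee_pos: [0.5217, -0.2349, 0.1908]
eef_rot: [3.141, -0.0, 0.473]
force: [0.4, 0.2, -4.0]
grip_width: 0.0441
grip_force: 27.8
```

```bash
python3 - <<'E'
from h import *
to([.5214,-.2347,.069],.475)
b=shot('scene');a=shot('top')
f=lambda c,x,y:cv2.resize(cv2.cvtColor(c['pixels'],cv2.COLOR_RGB2BGR)[y:y+130,x:x+130],(390,390),interpolation=cv2.INTER_CUBIC)
cv2.imwrite('pics/c4.png',np.hstack([f(b,155,110),f(a,95,120)]))
E
```

```text
t 20.58 tcp [ 0.5217 -0.2349  0.1908] rot [ 3.141 -0.     0.473] d mm [ -0.2  -0.4 121.8] rv [ 0.001 -0.    -0.002] w 0.0441 q1,6 [-0.49  0.61] F [ 0.4  0.2 -4. ] 27.833422422409058
```

View pics/c4.png

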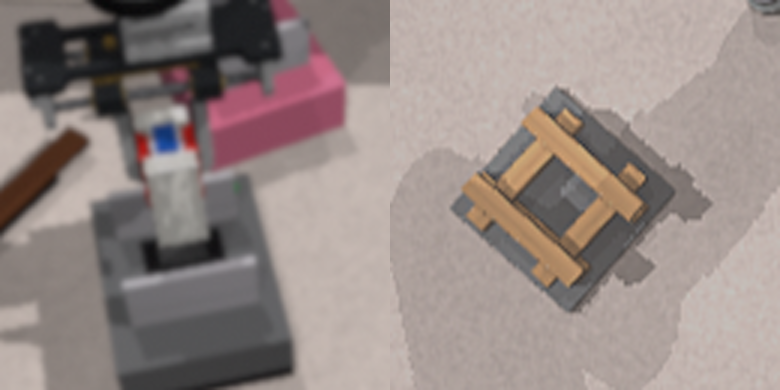

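The left crop shows the cassette upright in the gripper, catches pinched, its foot around (185,245) and clear of the bay. The right crop shows both slats square across the tower. I'll check the foot height by projection and test that it's holding still before handing in.

>>> carry_out:
  plan:
    - [[0, 0, -5, 0, 0, 0, 40], [0, 0, -5, 0, 0, 0, 40], [0, 0, 0, 0, 0, 0, 40], [0, 0, 0, 0, 0, 0, 40], [0, 0, 0, 0, 0, 0, 40], [0, 0, 0, 0, 0, 0, 40], [0, 0, 0, 0, 0, 0, 40], [0, 0, 0, 0, 0, 0, 40]]

```text
time_s: 21.35
ee_pos: [0.5218, -0.235, 0.2013]
eef_rot: [3.14, -0.001, 0.473]
force: [-0.3, 1.2, -3.0]
grip_width: 0.0439
grip_force: 27.8
```

```bash
python3 - <<'E'
from h import *
b=shot('scene');h=cv2.cvtColor(b['pixels'],cv2.COLOR_RGB2HSV)
k=cv2.inRange(h,(105,120,60),(125,255,255));k[:110]=0;k[200:]=0;k[:,:180]=0;k[:,250:]=0
M=cv2.moments(k,True);print('blue px',M['m10']/M['m00'],M['m01']/M['m00'],M['m00'])
for z in(.205,.215,.225,.235,.245):print(z,proj(b,[.5217,-.2349,z]).round(1))
to([.5214,-.2347,.069],.475);print(telemetry.get_obs()['joint_vel'].round(4))
E
```

```text
blue px 209.10416666666666 152.64583333333334 48.0
0.205 [211.4 161.8]
0.215 [210.9 158.9]
0.225 [210.4 156. ]
0.235 [209.9 153. ]
0.245 [209.4 149.9]
t 21.4 tcp [ 0.5219 -0.235   0.2013] rot [ 3.14e+00 -1.00e-03  4.73e-01] d mm [ -0.4  -0.7 132.3] rv [ 0.002 -0.001 -0.002] w 0.0441 q1,6 [-0.49  0.61] F [ 0.8 -0.  -2.6] 27.833537757396698
[-0.0006 -0.0014  0.0005  0.0015 -0.0007  0.0014]
```

The blue top is at about 0.236 m, so the foot is at about 0.146 m. The cassette hasn't slipped and is still.

```bash
python3 -c "
from station import ctrl
print(ctrl.hand_in())"
```

```text
the job is handed in; nothing more can be done
None
```

I handed the job in: both slats lie across the tower's top layer and the tower shows no visible shift. The cassette is held still and upright with both catches pinched and its foot about 146 mm up; the hand-in returned no verdict.

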